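Find a carving rake with a pendulum angle gauge on a burl stud

ROBOT

A 7-joint arm with a two-finger parallel gripper is mounted at the origin on the work surface. World frame = base frame: x ahead of the robot, y to its left, z up, the work surface at z = 0. Lengths are in m, angles in rad, forces in N, time in s.
With the tool pointing down it reaches from about 0.425 to 0.925 m from the base axis. Payload 6.8 kg.
Tool frame: the origin (TCP) lies midway between the tips of the shut fingers; the grasp point (between the pads) lies 19 mm behind it; z points along the fingers, y is the line along which they close (so a half turn about z gives the same grasp; the last joint's range is limited). The gripper opens to 85 mm and grips with 20 to 120 N. Pads are 22 mm wide; open, the fingers measure 114 mm over their backs; the gripper's body (76 mm by 85 mm) begins 54 mm behind the grasp point. The pads swing forward as they close: fully open they stand 13 mm farther back than shut.
Start: joints at [-1.244, 0.477, 0.022, 1.555, -0.011, 1.109, -0.083], TCP at [0.284, 0.612, 0.231] pointing down, gripper open.
Joint ranges: [-2.96, 2.96], [-0.34, 2.1], [-1.41, 1.46], [0.24, 2.44], [-1.37, 4.51], [0.17, 1.92], [-2.96, 2.96]. Speed limits (rad/s): [2.39, 2.39, 3.14, 3.14, 3.14, 3.14, 3.14].

INTERFACE

Orientations are given as a rotation vector (axis times angle).
In Python, from bench import r gives the robot as it stands. The module is installed in compiled form; this text tells all that it offers.
- The arm moves only by the tool apply_moves, never from a script. Its argument "rows" is a list of rows, each a list of 6 numbers: the shift along the tool's x, y, z scaled (see below), then the turn, a rotation vector about the tool's x, y, z scaled (see below). A call has 1 to 5 rows; each row is the pose to reach, as a shift and turn from the pose commanded when the call began, along the tool's axes at that moment; what a row does not reach only later rows make up. The controller multiplies each number of a shift by 0.25 m and each number of a turn by 90 degrees. A row lasts 1/8 s, in which the tool goes at most 62.5 mm and 10.7 degrees, less where a joint would pass 70% of its speed; a pose out of reach is approached as far as the arm can. A call with a number of a shift or a turn outside -1 to 1 is refused whole. A call with a gripper value outside its range is refused whole. "claw" is the opening, from 0 (shut) to 1 (fully open), set as the call begins (left out, the last holds). The fingers move at their own pace and stop on an object; "newtons" is the grip in N (left out, the last holds). Time passes only in rows, so rows that repeat a pose let the fingers close. It gives the time, the measured TCP pose, the force, the opening and the grip force at its end, in the units of the state.
- r.get_obs(): the state, without advancing time (a new reading comes with each control period).
- r.grab_frame(name): name is "scene" or "top" or "wrist"; returns a dict with "pixels" (420x560x3 uint8, red, green, blue), "intrinsics" (3x3 intrinsics, pixels), "eye" and "attitude" of the camera in the world. Camera axes: x right, y up, looking along -z (the intrinsics and any distortion apply to the point x, -y, -z); pixel columns grow to the right and rows downward; lengths in m; the calibration is good to about 2 mm. A picture is of the moment at which its call begins. There is no depth.
- r.hand_in(): hands the job in; it is judged then, once.
Trained networks look in a picture, given as the dict that the camera call returned (one of the last four; its "shot" number tells which), for a name from the list of things; names that differ only in an ending like _2 or _b are one class to them, and where a whole thing is asked for, a point or a joint stands for the part that bears it (a point fixed in the world has none). Each returns a list of dicts, best first, with "conf" (0 to 1); they miss things now and then, are a little off and sometimes report something else, mostly with a low value. They report only what shows in the picture. A call takes as long as a camera call. They do not tell look-alikes from the thing itself.
- r.search_frame(picture, thing): "rect" ([left, top, width, height] in pixels, round what is visible of it).
- r.outline_of(picture, thing): "pixels" (420x560 bool, what is visible of it) and "rect" ([left, top, width, height] in pixels, round what is visible of it).
- r.landmark_of(picture, thing): "point" ([column, row] in pixels: a listed point, or the origin of a listed thing).
The state is a dict: "clock": time; "joints": joint angles; "qvel": joint speeds; "tau": joint torques, N m; "tcp_pos": TCP position; "orientation": TCP orientation; "contact_force": force on the tool from outside, world axes, zero at the start; "moment": the same for the moment, N m; "grip_width": finger opening in m; "gripper_force": force on a finger pad.
Only numpy, scipy, OpenCV 4.12 (cv2) and the standard library are available. Lean on these libraries where they do the work, as an engineer would, in place of code of your own. Each camera call takes 0.05 s, during which the arm holds its last target. There are 200 camera calls.

TASK

Pick up the angle gauge by its handle, stand it upright on the crown of the lumpy wooden stud, then rock it sideways on the crown until its swinging pointer settles midway between the two prongs of the dark fork mark on its face. Finish while holding it there, still leaning at that angle with its shoe pressed lightly on the crown; do not let go or put it down. Leave the offcut, the mallet and the tin alone.

Things in the scene. Friction and masses are not known exactly. Their poses are not given: they have to be found in the camera images.
- gauge: the loose angle gauge, 207 mm tall, about 0.36 kg (varies): a flat shoe 44 (x) x 120 (y) x 12 mm, on it a white upright face plate 8 (x) x 150 (y) mm up to 152 mm height, and a wooden handle on top. Origin at the centre of the shoe's underside; z up through the handle, x normal to the face plate, +x on the side with pointer and mark. It starts standing on the bench with that side turned roughly away from the robot
- gauge_grip (a point): centre of the gauge's wooden handle, 180 mm above the shoe's underside; the handle is a block 16 mm thick (gauge x), 44 mm wide (gauge y), from 152 to 207 mm height; same axes as the gauge
- pointer (a joint): angle of the black weighted pointer on the gauge's face (rad): a freely hanging pendulum pivoted 142 mm above the shoe's underside, 112 mm long, about x. 0 when it points to the shoe (gauge upright), positive with its tip towards gauge +y. Always hanging plumb, it reads minus the angle by which the gauge is leaned about its own +x axis; after a move it swings about 2 s before it settles. Nothing can touch it
- mark (a joint): angle of the dark U-shaped fork mark low on the face (rad), its two prongs pointing up either side of the pointer's free end when met, same pivot, axis and sign as the pointer; preset between 0.22 and 0.42, stays where it is on the face, cannot be moved. The two prongs stand 0.12 rad (13 mm) either side of this value; the pointer, 6 mm wide, must come to rest midway between them
- pointer_tip (a point): on the pointer, 110 mm from its pivot, near its free end; z points back to the pivot
- mark_tip (a point): middle of the gap between the fork's prongs, 110 mm from the pivot; z points back to the pivot
- stud: the lumpy burl stud, about 86 mm across, 75 mm tall, on a square wooden stand of 120 mm side fixed to the bench. Its top is a dome of 36 mm radius with lower lumps beside it. It is bedded on rubber: it sinks straight down when pressed, starting at about 1.5 N, then about 0.9 N per mm, at most 15 mm. Origin at its underside centre, 46 mm above the bench
- crown (a point): highest point of the stud's dome, 121 mm above the bench when not pressed
- offcut: bystander: joist offcut 70 x 190 x 45 mm lying on the bench; origin at its underside centre
- mallet: bystander: wooden mallet lying on the bench, 240 mm long, head 64 mm across; origin at the head's handle end, on the bench
- tin: bystander: steel tin with a paper label, 70 mm across, 90 mm tall; origin at its underside centre
Not all that is in view belongs to the job. Leave any yellow look-alike of the gauge alone. Leave any turquoise look-alike of the part that bears stud alone.

How it is judged:
By the outcome, as a careful person would: the job done as asked, in the order asked, and still so for the second after the job is handed in, while the arm keeps its last pose, push and grip.
It also fails if it takes over 48 s, if anything falls off the work surface, if the arm or the gripper's body presses on something with over 40 N, if the wrist force passes 120 N, or if a joint passes its speed limit or range.

## Working session

There is one attempt and no reset: what is moved stays moved. The work goes in short steps, Python scripts to look and compute and a tool call to move; the robot and the scene stay as the last step left them, time stands still between calls to the robot, and variables do not carry over. Pictures are saved under pics/ and viewed, at most 10 in all, crops included, and the job is handed in when it is done.

Besides the shell and the picture viewer there is one more tool, called after "Emit:" as name(argument=value, ...), one argument or row to a line, values as JSON. apply_moves: Moves the arm, as the interface text tells. Its arguments: {"type":"object","properties":{"rows":{"type":"array","items":{"type":"array","items":{"type":"number"}}},"claw":{"type":"number"},"newtons":{"type":"number"}},"required":["rows"]}

```bash
mkdir -p pics; cat > h.py <<'E'
import numpy as np, cv2
from scipy.spatial.transform import Rotation as R
from bench import r
def rot(a):
    a=np.array(a,float)
    return a if a.shape==(3,3) else (R.from_rotvec(a).as_matrix() if a.size==3 else R.from_quat(a).as_matrix())
def ray(p,uv):
    K=np.array(p["intrinsics"]);d=np.linalg.inv(K)@[uv[0],uv[1],1]
    d=rot(p["attitude"])@[d[0],-d[1],-d[2]]
    return np.array(p["eye"]),d/np.linalg.norm(d)
def atz(p,uv,z):
    e,d=ray(p,uv);return e+d*(z-e[2])/d[2]
def tri(l):
    A=0;b=0
    for p,uv in l:
        e,d=ray(p,uv);M=np.eye(3)-np.outer(d,d);A=A+M;b=b+M@e
    x=np.linalg.solve(A,b);return x,[np.linalg.norm(np.cross(ray(p,uv)[1],x-ray(p,uv)[0])) for p,uv in l]
def proj(p,X):
    c=rot(p["attitude"]).T@(np.array(X)-p["eye"]);q=np.array(p["intrinsics"])@[c[0],-c[1],-c[2]];return q[:2]/q[2]
def save(n,im): cv2.imwrite("pics/"+n,cv2.cvtColor(im,cv2.COLOR_RGB2BGR))
E
python3 - <<'E'
from h import *
s=r.grab_frame("scene");t=r.grab_frame("top")
print({k:v for k,v in s.items() if k!="pixels"});print(t["eye"],t["attitude"],t["intrinsics"])
save("scene.png",s["pixels"]);save("top.png",t["pixels"])
for n,p in(("s",s),("t",t)):
    for k in("gauge","gauge_grip","stud","crown","mark_tip","pointer_tip","offcut","mallet","tin"):
        print(n,k,[(np.round(d["point"]),round(d["conf"],2)) for d in r.landmark_of(p,k)[:3]])
    for k in("gauge","stud"): print(n,k,[(np.round(d["rect"]),round(d["conf"],2)) for d in r.search_frame(p,k)[:3]])
print(r.get_obs())
E
```

```text
{'intrinsics': array([[535.8033185 ,   0.        , 281.83944096],
       [  0.        , 535.8033185 , 205.69786771],
       [  0.        ,   0.        ,   1.        ]]), 'eye': array([ 1.32298549, -0.75742089,  0.95986287]), 'attitude': array([0.83799821, 0.40152681, 0.78097086]), 'shot': 1}
[ 0.36902811 -0.06392272  1.0512796 ] [ 0.11011861 -0.16818952 -1.54901788] [[447.18547672   0.         284.90761091]
 [  0.         447.18547672 217.59025312]
 [  0.           0.           1.        ]]
s gauge [(array([302., 176.]), 0.84), (array([337., 196.]), 0.67)]
s gauge_grip [(array([342., 148.]), 0.76)]
s stud [(array([225., 282.]), 0.84)]
s crown [(array([284., 217.]), 0.9), (array([221., 258.]), 0.72), (array([406., 231.]), 0.2)]
s mark_tip [(array([337., 198.]), 0.35)]
s pointer_tip [(array([348., 187.]), 0.58)]
s offcut [(array([406., 232.]), 0.94)]
s mallet [(array([348., 280.]), 0.72)]
s tin [(array([346., 189.]), 0.72), (array([153., 289.]), 0.57)]
s gauge [(array([324., 134.,  28.,  76.]), 0.68), (array([277., 113.,  51.,  66.]), 0.61)]
s stud [(array([267., 212.,  32.,  36.]), 0.
[... 696 characters left out ...]
ray([-1.24408379,  0.47701787,  0.02239791,  1.55537679, -0.01150586,
        1.10933434, -0.08310962]), 'qvel': array([-4.11960361e-04,  4.65303002e-04,  3.55429767e-04,  2.01827834e-03,
        1.67311984e-05,  8.79995477e-04,  6.44318789e-04]), 'tau': array([ 7.31931632e-04, -5.96319866e+01,  1.60627507e+00, -2.81543094e+01,
        1.24242855e-02,  1.55465248e-03,  1.37990483e-05]), 'tcp_pos': array([0.28433524, 0.61220973, 0.2313057 ]), 'orientation': array([-6.77677788e-01, -3.06760984e+00,  7.96487559e-06]), 'contact_force': array([-0.9405001 ,  0.21870205,  0.20661179]), 'moment': array([-0.03199811,  0.00017142, -0.01289806]), 'gripper_force': 0.0, 'grip_width': 0.08534731301598723}
```

View pictures.

View pics/scene.png

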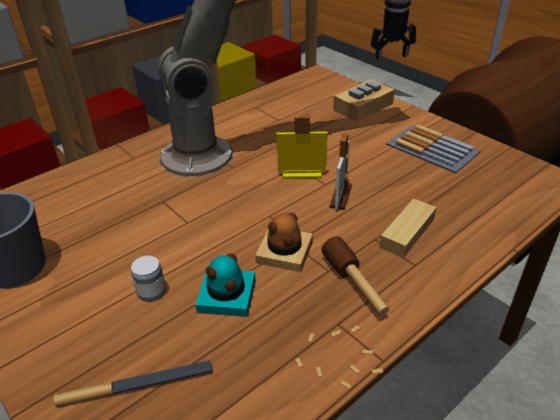

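View pics/top.png

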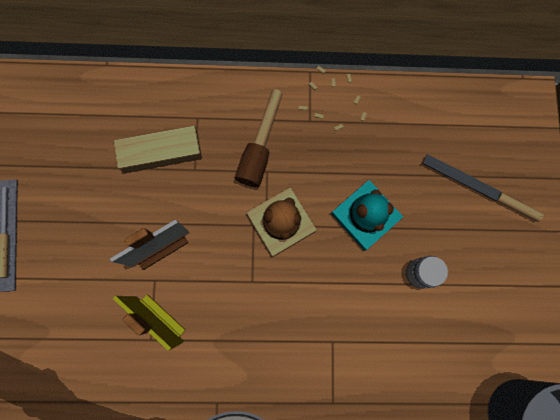

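Candidates: the gauge could be the white one (scene 342,170; top 150,245) or the yellow one (scene 302,150; top 148,320), and white is right. The stud could be brown (scene 285,235; top 282,218) or turquoise (scene 226,280; top 372,213), and brown is right.

```bash
python3 - <<'E'
from h import *
s=r.grab_frame("scene");t=r.grab_frame("top")
a=cv2.resize(s["pixels"][110:270,250:370],None,fx=3.3,fy=3.3,interpolation=2)
b=cv2.resize(t["pixels"][180:285,95:195],None,fx=4,fy=4,interpolation=2)
c=np.zeros((max(a.shape[0],b.shape[0]),a.shape[1]+b.shape[1],3),np.uint8);c[:a.shape[0],:a.shape[1]]=a;c[:b.shape[0],a.shape[1]:]=b
save("crop.png",c);print(c.shape)
print("grip",tri([(s,(343,148)),(t,(139,237))]))
print("crown",tri([(s,(284.5,213)),(t,(283,214))]))
for uv in((112,262),(178,222)):print(atz(t,uv,.152))
# stand corners at z=.046? and stud outline
for o in r.outline_of(t,"stud")[:2]:print(o["rect"],o["conf"])
for o in r.outline_of(s,"stud")[:2]:print(o["rect"],o["conf"])
for z in(.02,.046):print([np.round(atz(t,uv,z)[:2],3) for uv in((247,215),(289,188),(316,227),(275,255))])
E
```

```text
(528, 796, 3)
grip (array([0.48094097, 0.18770553, 0.16992034]), [np.float64(0.0033248130047918243), np.float64(0.0033248130047917835)])
crown (array([ 0.54392766, -0.09112867,  0.12905795]), [np.float64(0.00228774703782584), np.float64(0.002287747037825914)])
[0.43447218 0.24498343 0.152     ]
[0.51731314 0.11993392 0.152     ]
[232.2, 88.4, 50.0, 100.9] 0.64
[260.9, 196.6, 40.5, 43.5] 0.58
[207.0, 253.3, 34.9, 40.7] 0.93
[array([ 0.559, -0.012]), array([ 0.626, -0.11 ]), array([ 0.534, -0.174]), array([ 0.466, -0.079])]
[array([ 0.554, -0.013]), array([ 0.62 , -0.109]), array([ 0.53 , -0.171]), array([ 0.464, -0.079])]
```

View pics/crop.png

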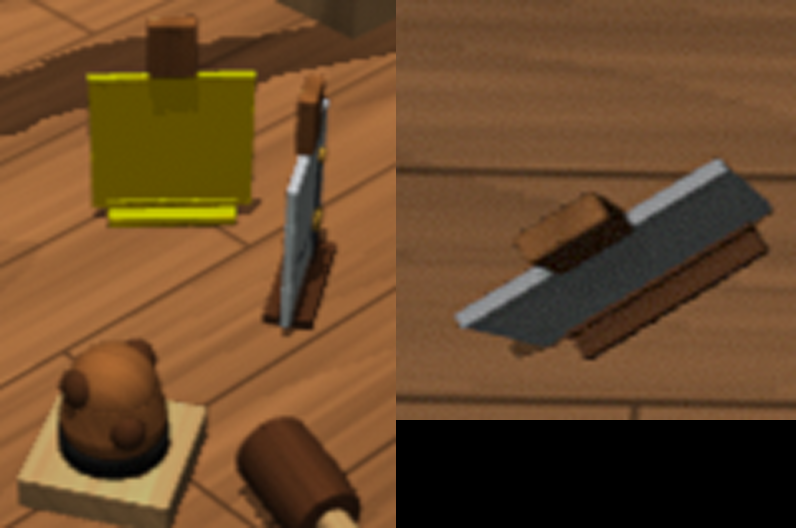

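The crop confirms it: the white gauge is standing, with its pivot and pointer hardware on the far side (scene right), and its back faces the robot. Next I'll look at the stud's lumps.

```bash
python3 - <<'E'
from h import *
s=r.grab_frame("scene");t=r.grab_frame("top")
a=cv2.resize(s["pixels"][200:270,250:320],(400,400),interpolation=2)
b=cv2.resize(t["pixels"][180:260,240:320],(400,400),interpolation=2)
c=np.hstack([a,b]);c=np.clip(c.astype(float)*1.6,0,255).astype(np.uint8)
# project dome circles for assumed centre
save("stud.png",c)
p=atz(t,(144.75,240.75),.152);print("plate mid",p, "handle top",atz(t,(136,236),.207),proj(s,[.476,.184,.18]),proj(t,[.476,.184,.18]))
for x in([.544,-.091,.121],[.544,-.091,.085]):print(proj(s,x),proj(t,x))
print(r.get_obs()["clock"])
E
```

```text
plate mid [0.47795621 0.18379197 0.152     ] handle top [0.47997648 0.18552961 0.207     ] [342.10058151 144.28777706] [140.67454977 239.93938347]
[283.69955292 215.64822009] [281.95898357 214.00023829]
[283.9691464  226.73211177] [281.43639644 217.01947488]
1.5
```

View pics/stud.png

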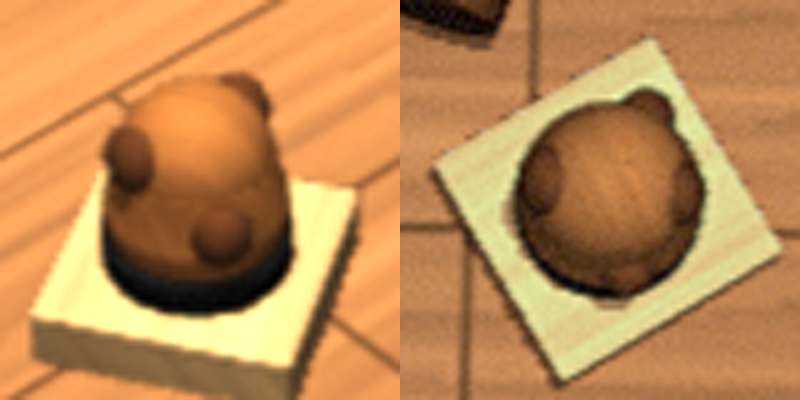

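The lumps sit at about +y and −y (high), +x (low) and −x, so I'll lean toward azimuth ~15° (gauge yaw −75°). That direction is clear of lumps, and the face will show to the scene camera. First I'll go above the handle.

```bash
cat >> h.py <<'E'
def Rg(yaw,lean=0):  # gauge rotation; lean = tilt towards gauge +y (rad)
    return R.from_euler('z',yaw,degrees=True).as_matrix()@R.from_euler('x',-lean).as_matrix()
G2T=np.array([[0,1,0],[1,0,0],[0,0,-1.]])  # cols: tool x=gy, y=gx, z=-gz
def go(pos,Rt,cp=None,cR=None):
    o=r.get_obs();p=np.array(o["tcp_pos"]) if cp is None else np.array(cp);M=rot(o["orientation"]) if cR is None else cR
    d=M.T@(np.array(pos)-p);w=R.from_matrix(M.T@Rt).as_rotvec()
    print("row",np.round(np.r_[d/.25,w/(np.pi/2)],3),"dist %.3f ang %.1f"%(np.linalg.norm(d),np.degrees(np.linalg.norm(w))),"t",o["clock"],"F",np.round(o["contact_force"],2))
E
python3 - <<'E'
from h import *
go([.40,.36,.30],Rg(33.5)@G2T)
go([.4785,.1845,.30],Rg(33.5)@G2T)
E
```

```text
row [-0.844 -0.72  -0.275  0.    -0.     0.351] dist 0.286 ang 31.6 t 1.5 F [-0.2  -0.02 -0.59]
row [-1.425 -1.224 -0.275  0.    -0.     0.351] dist 0.475 ang 31.6 t 1.5 F [-0.2  -0.02 -0.59]
```

Emit:
apply_moves(
  rows=[
    [-0.844, -0.72, -0.275, 0, 0, 0.351],
    [-0.844, -0.72, -0.275, 0, 0, 0.351],
    [-0.844, -0.72, -0.275, 0, 0, 0.351],
    [-0.844, -0.72, -0.275, 0, 0, 0.351],
    [-0.844, -0.72, -0.275, 0, 0, 0.351],
  ],
  claw=1,
)

```text
clock: 2.12
tcp_pos: [0.4017, 0.3569, 0.3013]
orientation: [1.492, 2.764, 0.002]
contact_force: [0.2, 0.9, 0.1]
grip_width: 0.0855
gripper_force: 0.0
```

```bash
python3 - <<'E'
from h import *
go([.4785,.1845,.30],Rg(33.5)@G2T)
E
```

```text
row [-0.745 -0.121  0.005  0.001  0.    -0.002] dist 0.189 ang 0.2 t 2.125 F [0.24 0.88 0.09]
```

Emit:
apply_moves(
  rows=[
    [-0.745, -0.121, 0, 0, 0, 0],
    [-0.745, -0.121, 0, 0, 0, 0],
    [-0.745, -0.121, 0, 0, 0, 0],
    [-0.745, -0.121, 0, 0, 0, 0],
    [-0.745, -0.121, 0, 0, 0, 0],
  ],
)

```text
clock: 2.75
tcp_pos: [0.4773, 0.1885, 0.3001]
orientation: [-1.487, -2.767, -0.001]
contact_force: [-0.4, 1.0, -0.2]
grip_width: 0.0852
gripper_force: 0.0
```

```bash
python3 - <<'E'
from h import *
w=r.grab_frame("wrist");s=r.grab_frame("scene");print(r.get_obs()["tcp_pos"])
im=w["pixels"].copy()
for X in([.4785,.1845,.207],):
  for a in(-8,8):
    for b in(-22,22):
      q=proj(w,np.array(X)+Rg(33.5)@[a/1e3,b/1e3,0]);cv2.circle(im,tuple(int(v) for v in q),3,(0,255,0),-1)
save("wrist.png",im)
print([(d["point"],d["conf"]) for d in r.landmark_of(w,"gauge_grip")])
print(proj(w,[.4785,.1845,.18]),w["eye"])
print([(np.round(d["rect"]),d["conf"]) for d in r.search_frame(w,"gauge_grip")])
E
```

```text
[0.47682926 0.18978446 0.30000897]
[([279.4, 202.9], 0.62), ([105.7, 102.4], 0.57)]
[279.23987129 204.98599288] [0.43511435 0.25266237 0.44182146]
[(array([ 45.,  74., 184.,  62.]), 0.89), (array([265., 110.,  30., 158.]), 0.79)]
```

View pics/wrist.png

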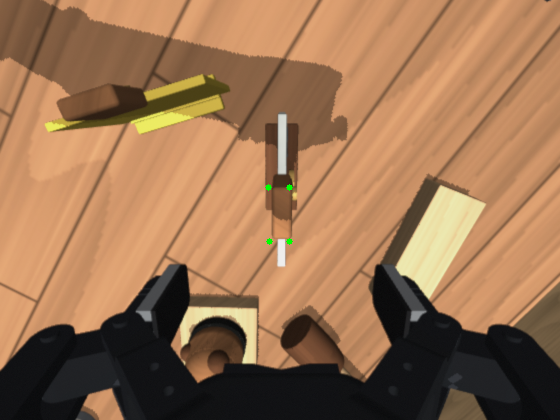

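The green predicted handle corners match the handle top at (282,214) to within ~2 px, so the true handle lies about 2 mm further along +x of the gauge. Descending.

```bash
python3 - <<'E'
from h import *
print(r.get_obs()["tcp_pos"])
go([.480,.1856,.163],Rg(33.5)@G2T)
go([.480,.1856,.163],Rg(33.5)@G2T,cp=[.4785,.1845,.3001])
E
```

```text
[0.47684341 0.18968383 0.29995628]
row [-0.021  0.002  0.548 -0.    -0.     0.002] dist 0.137 ang 0.2 t 2.95 F [-0.48  0.45 -1.14]
row [ 0.     0.007  0.548 -0.    -0.     0.002] dist 0.137 ang 0.2 t 2.95 F [-0.48  0.45 -1.14]
```

Emit:
apply_moves(
  rows=[
    [-0.02, 0.002, 0.25, 0, 0, 0],
    [-0.02, 0.002, 0.4, 0, 0, 0],
    [-0.02, 0.002, 0.548, 0, 0, 0],
    [-0.02, 0.002, 0.548, 0, 0, 0],
  ],
)

```text
clock: 3.45
tcp_pos: [0.4784, 0.1843, 0.1608]
orientation: [-1.483, -2.766, 0.008]
contact_force: [0.9, 0.2, 0.7]
grip_width: 0.0852
gripper_force: 0.0
```

Emit:
apply_moves(
  rows=[
    [0, 0, 0, 0, 0, 0],
    [0, 0, 0, 0, 0, 0],
    [0, 0, 0, 0, 0, 0],
    [0, 0, 0, 0, 0, 0],
    [0, 0, 0, 0, 0, 0],
  ],
  claw=0,
  newtons=90,
)

```text
clock: 4.08
tcp_pos: [0.4814, 0.1846, 0.164]
orientation: [1.487, 2.766, 0.003]
contact_force: [0.2, 0.7, 5.9]
grip_width: 0.0152
gripper_force: 89.0
```

Emit:
apply_moves(
  rows=[
    [0, 0, 0, 0, 0, 0],
    [0, 0, 0, 0, 0, 0],
    [0, 0, 0, 0, 0, 0],
  ],
)

```text
clock: 4.45
tcp_pos: [0.4814, 0.1846, 0.1639]
orientation: [1.487, 2.767, 0.003]
contact_force: [0.3, -0.1, 5.9]
grip_width: 0.0153
gripper_force: 89.1
```

Emit:
apply_moves(
  rows=[
    [0, 0, -0.2, 0, 0, 0],
    [0, 0, -0.45, 0, 0, 0],
    [0, 0, -0.684, 0, 0, 0],
    [0, 0, -0.684, 0, 0, 0],
    [0, 0, -0.684, 0, 0, 0],
  ],
)

```text
clock: 5.08
tcp_pos: [0.4794, 0.1837, 0.3324]
orientation: [-1.486, -2.766, 0.004]
contact_force: [-0.5, -0.6, -4.1]
grip_width: 0.015
gripper_force: 89.7
```

```bash
python3 - <<'E'
from h import *
go([.51,.05,.335],Rg(-20)@G2T)
go([.542,-.092,.335],Rg(-75)@G2T)
o=r.get_obs();print(o["tcp_pos"],o["grip_width"],o["joints"])
E
```

```text
row [-0.514 -0.193 -0.01  -0.002  0.001  0.595] dist 0.137 ang 53.5 t 5.075 F [-0.46 -0.6  -4.07]
row [-1.058 -0.4   -0.01  -0.002  0.002  1.206] dist 0.283 ang 108.5 t 5.075 F [-0.46 -0.6  -4.07]
[0.47944104 0.18373325 0.33239309] 0.01496031652523726 [-0.81684349  0.11809655  0.36631683  1.82207588 -0.04506067  1.21250896
  0.14785416]
```

Emit:
apply_moves(
  rows=[
    [-0.514, -0.193, -0.01, 0, 0, 0.595],
    [-0.514, -0.193, -0.01, 0, 0, 0.595],
    [-0.514, -0.193, -0.01, 0, 0, 0.595],
    [-0.514, -0.193, -0.01, 0, 0, 0.595],
    [-0.514, -0.193, -0.01, 0, 0, 0.595],
  ],
)

```text
clock: 5.7
tcp_pos: [0.5097, 0.0499, 0.3337]
orientation: [-2.579, -1.791, 0.008]
contact_force: [0.6, -0.1, -3.6]
grip_width: 0.015
gripper_force: 89.7
```

```bash
python3 - <<'E'
from h import *
go([.542,-.092,.335],Rg(-75)@G2T)
E
```

```text
row [-0.487  0.319 -0.005 -0.001  0.003  0.606] dist 0.146 ang 54.6 t 5.7 F [ 0.57 -0.14 -3.58]
```

Emit:
apply_moves(
  rows=[
    [-0.487, 0.319, -0.005, 0, 0.003, 0.606],
    [-0.487, 0.319, -0.005, 0, 0.003, 0.606],
    [-0.487, 0.319, -0.005, 0, 0.003, 0.606],
    [-0.487, 0.319, -0.005, 0, 0.003, 0.606],
    [-0.487, 0.319, -0.005, 0, 0.003, 0.606],
  ],
)

```text
clock: 6.32
tcp_pos: [0.5428, -0.0915, 0.3349]
orientation: [-3.109, -0.432, 0.003]
contact_force: [0.4, 0.9, -3.6]
grip_width: 0.0147
gripper_force: 90.0
```

Emit:
apply_moves(
  rows=[
    [0, 0, 0, 0, 0, 0],
    [0, 0, 0, 0, 0, 0],
    [0, 0, 0, 0, 0, 0],
    [0, 0, 0, 0, 0, 0],
    [0, 0, 0, 0, 0, 0],
  ],
)

```text
clock: 6.95
tcp_pos: [0.5445, -0.0914, 0.3379]
orientation: [-3.107, -0.444, -0.006]
contact_force: [0.1, -0.4, -4.0]
grip_width: 0.0147
gripper_force: 90.0
```

```bash
python3 - <<'E'
from h import *
s=r.grab_frame("scene");w=r.grab_frame("top")
o=r.get_obs();T=rot(o["orientation"]);p=o["tcp_pos"];print(p,o["clock"],o["contact_force"])
im=s["pixels"];G=T@G2T.T;O=p-.1639*G[:,2]
print("gauge R",np.round(G,3),"O",O)
for k in("pointer_tip","mark_tip","gauge_grip","gauge","crown"):
    l=r.landmark_of(s,k);print(k,[(d["point"],round(d["conf"],2)) for d in l])
P=lambda q:proj(s,O+G@np.array(q))
print("pred",{k:np.round(P(v),1) for k,v in dict(shoeL=(0,-.06,0),shoeR=(0,.06,0),pivot=(.006,0,.142),tip=(.006,0,.032),tl=(.004,-.075,.152),tr=(.004,.075,.152)).items()})
x,y=P((0,0,.09)).astype(int);x0,y0=x-50,y-70
c=cv2.resize(im[y0:y0+140,x0:x0+110],None,fx=4.2,fy=4.2,interpolation=2);print(x0,y0);save("face.png",c)
E
```

```text
[ 0.5444515  -0.09134509  0.33784157] 7.05 [ 0.0842077  -0.30526393 -3.08191657]
gauge R [[ 0.28   0.96  -0.003]
 [-0.96   0.28  -0.003]
 [-0.002  0.004  1.   ]] O [ 0.54500446 -0.09082414  0.17394333]
pointer_tip []
mark_tip [([293.7, 195.3], 0.39)]
gauge_grip [([302.3, 126.1], 0.92), ([276.6, 136.1], 0.77)]
gauge [([280.8, 200.4], 0.93), ([302.7, 175.0], 0.56)]
crown [([222.5, 260.5], 0.7), ([284.9, 213.4], 0.6)]
pred {'shoeL': array([263. , 191.3]), 'shoeR': array([305.1, 206.7]), 'pivot': array([280.7, 149.9]), 'tip': array([281.9, 189.4]), 'tl': array([253.5, 136.9]), 'tr': array([310.2, 154.9])}
232 97
```

View pics/face.png

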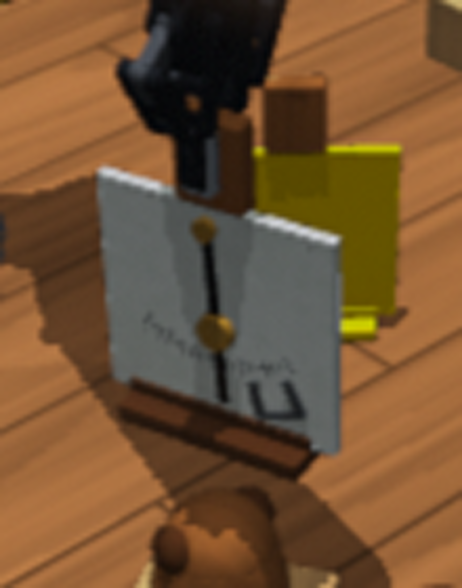

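The face is in view: pivot at crop (203,229), pointer hanging to (223,400), and the fork U centred at about (276,398), which is on the gauge +y side as expected. Now I'll fit the gauge offset and get a rough mark angle.

```bash
cat >> h.py <<'E'
def onface(p,uv,O,G,x=.005):
    e,d=ray(p,uv);e=G.T@(e-O);d=G.T@d;q=e+d*(x-e[0])/d[0];return q
E
python3 - <<'E'
from h import *
from scipy.optimize import least_squares
s=r.grab_frame("scene");o=r.get_obs();T=rot(o["orientation"]);G=T@G2T.T;O=o["tcp_pos"]-.1639*G[:,2]
px=lambda c:np.array([232+c[0]/4.2,97+c[1]/4.2])
for n,c in dict(TL=(103,178),TR=(336,246),BL=(115,382),BR=(334,453)).items():
    print(n,np.round(onface(s,px(c),O,G,.004)*1e3,1))
for x in(.005,.010):
    for n,c in dict(pivot=(203,229),ptip=(224,400),Ubase=(284,415),Ul=(253,386),Ur=(292,373),Uc=(274,397)).items():
        q=onface(s,px(c),O,G,x);print(x,n,np.round(q*1e3,1))
save("z.png",cv2.resize(s["pixels"][165:210,265:315],None,fx=12,fy=12,interpolation=cv2.INTER_CUBIC))
E
```

```text
TL [  4.  -66.7 148. ]
TR [  4.   79.5 151.7]
BL [  4.  -67.4   9.9]
BR [ 4.  79.7 16.1]
0.005 pivot [  5.   -1.8 136.6]
0.005 ptip [ 5.   8.7 26.4]
0.005 Ubase [ 5.  48.2 31. ]
0.005 Ul [ 5.  28.2 43.5]
0.005 Ur [ 5.  53.4 61.7]
0.005 Uc [ 5.  41.8 41. ]
0.01 pivot [ 10.    1.6 140.4]
0.01 ptip [10.  12.  30.8]
0.01 Ubase [10.  51.2 35.4]
0.01 Ul [10.  31.3 47.8]
0.01 Ur [10.  56.4 66. ]
0.01 Uc [10.  44.8 45.4]
```

View pics/z.png

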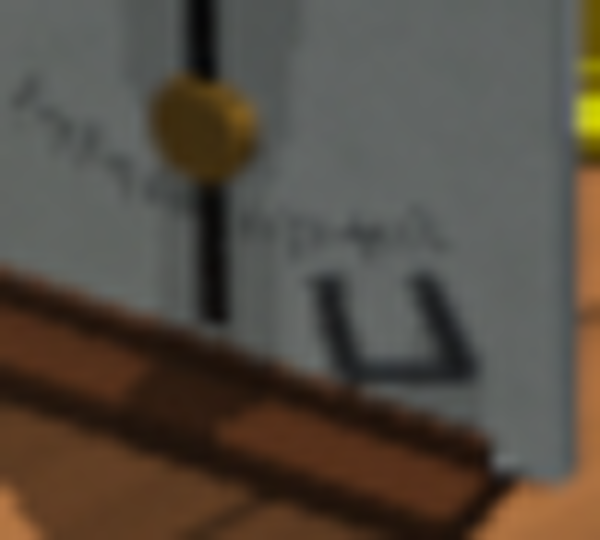

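The fork gap centre is at about (297.7,191.9) in the scene, giving a mark of ≈0.345 rad. The pointer hangs near 0, and the gauge sits ~6 mm towards +y in the grip. I'll centre the shoe over the crown and descend.

Emit:
apply_moves(
  rows=[
    [-0.026, 0, 0.1, 0, 0, 0],
    [-0.026, 0, 0.16, 0, 0, 0],
    [-0.026, 0, 0.195, 0, 0, 0],
    [-0.026, 0, 0.195, 0, 0, 0],
    [-0.026, 0, 0.195, 0, 0, 0],
  ],
)

```text
clock: 7.98
tcp_pos: [0.539, -0.0931, 0.2896]
orientation: [-3.108, -0.443, -0.007]
contact_force: [-0.5, -0.3, -3.1]
grip_width: 0.0151
gripper_force: 89.9
```

Emit:
apply_moves(
  rows=[
    [0, 0, 0.004, 0, 0, 0],
    [0, 0, 0.008, 0, 0, 0],
    [0, 0, 0.012, 0, 0, 0],
    [0, 0, 0.012, 0, 0, 0],
  ],
)

```text
clock: 8.48
tcp_pos: [0.5383, -0.093, 0.286]
orientation: [-3.108, -0.443, -0.006]
contact_force: [0.3, 0.3, -4.3]
grip_width: 0.0147
gripper_force: 89.9
```

Emit:
apply_moves(
  rows=[
    [0, 0, 0.004, 0, 0, 0],
    [0, 0, 0.008, 0, 0, 0],
    [0, 0, 0.01, 0, 0, 0],
    [0, 0, 0.01, 0, 0, 0],
  ],
)

```text
clock: 8.98
tcp_pos: [0.5385, -0.093, 0.2837]
orientation: [-3.108, -0.443, -0.006]
contact_force: [0.2, 1.1, -1.6]
grip_width: 0.015
gripper_force: 90.2
```

Emit:
apply_moves(
  rows=[
    [0, 0, 0.004, 0, 0, 0],
    [0, 0, 0.006, 0, 0, 0],
    [0, 0, 0.006, 0, 0, 0],
    [0, 0, 0.006, 0, 0, 0],
  ],
)

```text
clock: 9.48
tcp_pos: [0.5385, -0.093, 0.2821]
orientation: [-3.108, -0.443, -0.006]
contact_force: [1.1, -0.6, -0.4]
grip_width: 0.0152
gripper_force: 90.4
```

Contact is at ~3 N. Next I'll compute the rolling path over the 36 mm dome.

```bash
python3 - <<'E'
from h import *
def tcp(t,Rs=.036,a=-.0063,L=.1639):
    tv=np.array([np.cos(t),-np.sin(t)]);n=np.array([np.sin(t),np.cos(t)]);return Rs*n+(a-Rs*t)*tv+L*n
for t in np.linspace(0,.345,11)[1:]:
    d=tcp(t)-tcp(0);print(round(t,3),np.round([d[0]/.25,-d[1]/.25,-t/(np.pi/2)],3))
E
```

```text
0.034 [ 0.023 -0.001 -0.022]
0.069 [ 0.045 -0.001 -0.044]
0.103 [ 0.068  0.    -0.066]
0.138 [ 0.091  0.001 -0.088]
0.172 [ 0.113  0.003 -0.11 ]
0.207 [ 0.136  0.006 -0.132]
0.241 [ 0.158  0.009 -0.154]
0.276 [ 0.181  0.013 -0.176]
0.31 [ 0.203  0.017 -0.198]
0.345 [ 0.225  0.022 -0.22 ]
```

Emit:
apply_moves(
  rows=[
    [0.023, -0.001, 0, 0, -0.022, 0],
    [0.045, 0, -0.001, 0, -0.044, 0],
    [0.068, 0, 0, 0, -0.066, 0],
    [0.091, 0, 0.001, 0, -0.088, 0],
    [0.113, 0, 0.003, 0, -0.11, 0],
  ],
)

```text
clock: 10.1
tcp_pos: [0.5658, -0.0851, 0.2814]
orientation: [3.077, 0.439, -0.262]
contact_force: [-0.4, -0.3, 0.2]
grip_width: 0.0153
gripper_force: 90.5
```

```bash
python3 - <<'E'
from h import *
o=r.get_obs();G=rot(o["orientation"])@G2T.T;print(np.round(G,3),o["contact_force"],o["moment"],o["clock"])
def tcp(t,Rs=.036,a=-.0063,L=.1639):
    tv=np.array([np.cos(t),-np.sin(t)]);n=np.array([np.sin(t),np.cos(t)]);return Rs*n+(a-Rs*t)*tv+L*n
t0=.11*np.pi/2;c,s=np.cos(t0),np.sin(t0)
for t in np.linspace(.172,.345,6)[1:]:
    d=tcp(t)-tcp(t0);print(round(t,3),np.round([(d[0]*c-d[1]*s)/.25,-(d[0]*s+d[1]*c)/.25,-(t-t0)/(np.pi/2)],3))
E
```

```text
[[ 0.28   0.946  0.163]
 [-0.96   0.276  0.046]
 [-0.002 -0.169  0.986]] [-0.41074762 -0.30253084  0.18397781] [-0.07370713 -0.07486357  0.02926577] 10.1
0.207 [ 0.022 -0.001 -0.022]
0.241 [ 0.045 -0.002 -0.044]
0.276 [ 0.068 -0.002 -0.066]
0.31 [ 0.091 -0.002 -0.088]
0.345 [ 0.113 -0.001 -0.11 ]
```

Emit:
apply_moves(
  rows=[
    [0.022, 0, -0.001, 0, -0.022, 0],
    [0.045, 0, -0.003, 0, -0.044, 0],
    [0.068, 0, -0.004, 0, -0.066, 0],
    [0.091, 0, -0.004, 0, -0.088, 0],
    [0.113, 0, -0.003, 0, -0.11, 0],
  ],
)

```text
clock: 10.72
tcp_pos: [0.5927, -0.0773, 0.2772]
orientation: [3.02, 0.431, -0.523]
contact_force: [0.1, -0.8, -0.8]
grip_width: 0.0149
gripper_force: 90.5
```

Emit:
apply_moves(
  rows=[
    [0, 0, 0, 0, 0, 0],
    [0, 0, 0, 0, 0, 0],
    [0, 0, 0, 0, 0, 0],
    [0, 0, 0, 0, 0, 0],
    [0, 0, 0, 0, 0, 0],
  ],
)

```text
clock: 11.35
tcp_pos: [0.5924, -0.0771, 0.2776]
orientation: [3.021, 0.432, -0.52]
contact_force: [1.3, 0.6, -1.0]
grip_width: 0.0153
gripper_force: 90.5
```

Emit:
apply_moves(
  rows=[
    [0, 0, 0, 0, 0, 0],
    [0, 0, 0, 0, 0, 0],
    [0, 0, 0, 0, 0, 0],
    [0, 0, 0, 0, 0, 0],
    [0, 0, 0, 0, 0, 0],
  ],
)

```text
clock: 11.98
tcp_pos: [0.5924, -0.0772, 0.2774]
orientation: [3.021, 0.431, -0.521]
contact_force: [2.1, 1.5, -0.5]
grip_width: 0.0154
gripper_force: 90.5
```

Emit:
apply_moves(
  rows=[
    [0, 0, 0, 0, 0, 0],
    [0, 0, 0, 0, 0, 0],
    [0, 0, 0, 0, 0, 0],
    [0, 0, 0, 0, 0, 0],
    [0, 0, 0, 0, 0, 0],
  ],
)

```text
clock: 12.6
tcp_pos: [0.5924, -0.0772, 0.2774]
orientation: [3.021, 0.431, -0.521]
contact_force: [1.9, 1.3, -1.2]
grip_width: 0.0146
gripper_force: 90.5
```

```bash
python3 - <<'E'
from h import *
s=r.grab_frame("scene");o=r.get_obs();G=rot(o["orientation"])@G2T.T;O=o["tcp_pos"]-.1639*G[:,2]+.0063*G[:,1]
print(np.round(G,3),o["contact_force"],o["clock"],"lean",np.arcsin(-G[2,1]),"O",O)
for k in("pointer_tip","mark_tip"):print(k,[(d["point"],d["conf"]) for d in r.landmark_of(s,k)])
x,y=proj(s,O+G@[0,.02,.07]).astype(int);print(x-38,y-45)
save("lean.png",cv2.resize(s["pixels"][y-45:y+40,x-38:x+42],None,fx=7,fy=7,interpolation=cv2.INTER_CUBIC))
E
```

```text
[[ 0.28   0.904  0.322]
 [-0.96   0.264  0.092]
 [-0.002 -0.335  0.942]] [ 1.16351202  0.451587   -0.84275145] 12.65 lean 0.3414977540852016 O [ 0.54531013 -0.09063586  0.12084095]
pointer_tip [([295.7, 216.8], 0.7)]
mark_tip [([301.7, 164.7], 0.66), ([301.3, 217.8], 0.57), ([152.8, 288.7], 0.26)]
260 157
```

View pics/lean.png

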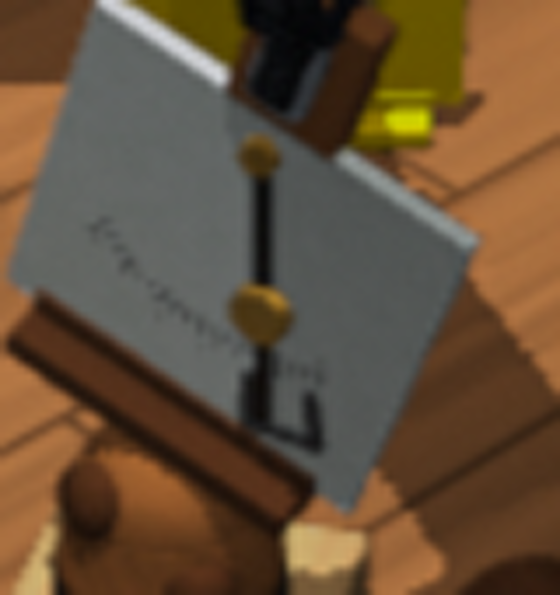

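```bash
python3 - <<'E'
from h import *
s=r.grab_frame("scene");o=r.get_obs();G=rot(o["orientation"])@G2T.T;O=o["tcp_pos"]-.1639*G[:,2]+.0063*G[:,1]
px=lambda c:np.array([260+c[0]/7,157+c[1]/7])
def f(c,x):q=onface(s,px(c),O,G,x)*1e3;return np.round(q[1:],1)
print("corners",[f(c,.004) for c in((97,8),(471,248),(350,508),(10,275))])
for n,c,xs in(("pivot",(258,157),(.012,.016,.02)),("ptip",(262,425),(.005,.008,.011,.014)),("weight",(262,313),(.008,.012,.016)),("L",(250,405),(.0045,)),("R",(313,420),(.0045,)),("baseL",(265,432),(.0045,)),("baseR",(318,447),(.0045,)),("topL",(245,378),(.0045,)),("topR",(308,390),(.0045,))):
    for x in xs:
        q=f(c,x);print(n,x,q,"ang %.3f r %.1f"%(np.arctan2(q[0],142-q[1]),np.hypot(q[0],142-q[1])))
# where a plumb pointer at depth x would show, for the true lean of the tool
for x in(.006,.009,.012):
    t=np.arcsin(-G[2,1]);P=proj(s,O+G@[x,.11*np.sin(t),.142-.11*np.cos(t)]);print(x,"plumb tip crop",np.round((P-[260,157])*7))
# dark profile in the full-res rows near the tip
g=cv2.cvtColor(s["pixels"],cv2.COLOR_RGB2GRAY)
for y in range(208,222):print(y,g[y,290:312])
E
```

```text
corners [array([-75.7, 148.2]), array([ 71.7, 153.8]), array([74.3, 18.2]), array([-72.4,  15.5])]
pivot 0.012 [ -2.9 141.4] ang -1.367 r 3.0
pivot 0.016 [ -1.7 145.4] ang -2.678 r 3.8
pivot 0.02 [ -0.5 149.4] ang -3.074 r 7.4
ptip 0.005 [33.9 28.3] ang 0.290 r 118.6
ptip 0.008 [34.6 31.6] ang 0.304 r 115.7
ptip 0.011 [35.4 35. ] ang 0.320 r 112.7
ptip 0.014 [36.1 38.3] ang 0.335 r 109.8
weight 0.008 [18.5 77.8] ang 0.281 r 66.8
weight 0.012 [19.6 82. ] ang 0.316 r 63.1
weight 0.016 [20.6 86.3] ang 0.354 r 59.4
L 0.0045 [26.9 32.6] ang 0.241 r 112.7
R 0.0045 [49.3 44.8] ang 0.469 r 109.0
baseL 0.0045 [35.8 25.6] ang 0.298 r 121.8
baseR 0.0045 [54.9 35. ] ang 0.474 r 120.3
topL 0.0045 [21.4 42.5] ang 0.212 r 101.8
topR 0.0045 [43.3 55.7] ang 0.465 r 96.6
0.006 plumb tip crop [276. 413.]
0.009 plumb tip crop [271. 418.]
0.012 plumb tip crop [267. 423.]
208 [102 103 103 101 103  98  57  16  34  53  79  82  85  87  88  80  84  88
  87  87  87  88]
209 [104 103 103 104  95  84  47  17  33  52  76  72  78  75  80  78  83  87
  87  86  85  86]
210 [103 104 103 103  73  48  28  13  34  53  7
[... 231 characters left out ...]
7  87]
213 [103 104 105  93  55  27  15  16  38  75  88  88  84  59  46  74  87  88
  87  87  87  86]
214 [ 95 104 104  91  54  26  17  14  37  76  88  90  83  51  30  60  83  88
  86  87  86  86]
215 [68 88 99 91 53 27 15 14 38 76 88 89 86 53 27 49 79 88 87 87 86 84]
216 [38 56 78 83 52 27 17 15 37 74 88 88 87 53 27 45 75 88 87 87 86 86]
217 [25 30 49 65 45 30 26 24 37 65 78 84 88 58 30 39 75 87 88 86 86 86]
218 [35 28 29 39 35 38 38 34 33 41 45 56 71 60 34 31 72 88 87 87 86 86]
219 [52 43 30 26 25 31 44 66 67 49 36 36 42 38 27 29 71 87 87 87 86 86]
220 [57 54 47 33 23 25 35 49 65 75 69 64 50 34 24 28 62 83 86 86 86 87]
221 [57 59 57 51 40 28 26 28 40 54 74 84 81 69 50 47 73 85 86 85 87 87]
```

The pointer sits at crop (262,425), between the prongs but closer to the left one (≈250 against ≈313), so more lean is needed. Part of that gap is parallax, because the pointer stands proud of the face. I'll lift clear and turn the face square to the scene camera, which removes the horizontal parallax, and measure the true deficit there.

Emit:
apply_moves(
  rows=[
    [-0.027, 0, -0.076, 0, 0, 0],
    [-0.054, 0, -0.151, 0, 0, 0],
    [-0.054, 0, -0.151, -0.032, 0, -0.089],
    [-0.054, 0, -0.151, -0.064, 0, -0.178],
    [-0.054, 0, -0.151, -0.095, 0, -0.267],
  ],
)

```text
clock: 13.42
tcp_pos: [0.5925, -0.0777, 0.3189]
orientation: [2.785, 1.069, -0.479]
contact_force: [-0.7, -0.6, -3.9]
grip_width: 0.0147
gripper_force: 90.0
```

```bash
python3 - <<'E'
from h import *
o=r.get_obs();G=rot(o["orientation"])@G2T.T;print(o["tcp_pos"],np.round(G,3))
go(o["tcp_pos"],Rg(-41,np.arcsin(-G[2,1]))@G2T)
E
```

```text
[ 0.59247473 -0.07768476  0.31888071] [[ 0.669  0.7    0.249]
 [-0.743  0.631  0.223]
 [-0.001 -0.334  0.943]]
row [ 0.     0.     0.    -0.027 -0.    -0.073] dist 0.000 ang 7.0 t 13.425 F [-0.74 -0.58 -3.9 ]
```

Emit:
apply_moves(
  rows=[
    [0, 0, 0, -0.027, 0, -0.073],
    [0, 0, 0, -0.027, 0, -0.073],
    [0, 0, 0, -0.027, 0, -0.073],
    [0, 0, 0, -0.027, 0, -0.073],
    [0, 0, 0, -0.027, 0, -0.073],
  ],
)

```text
clock: 14.05
tcp_pos: [0.5924, -0.0777, 0.3174]
orientation: [2.702, 1.222, -0.465]
contact_force: [-0.8, 0.0, -3.3]
grip_width: 0.0149
gripper_force: 90.0
```

Emit:
apply_moves(
  rows=[
    [0, 0, 0, 0, 0, 0],
    [0, 0, 0, 0, 0, 0],
    [0, 0, 0, 0, 0, 0],
    [0, 0, 0, 0, 0, 0],
    [0, 0, 0, 0, 0, 0],
  ],
)

```text
clock: 14.68
tcp_pos: [0.5923, -0.0773, 0.3175]
orientation: [2.701, 1.224, -0.465]
contact_force: [-0.0, -0.3, -5.0]
grip_width: 0.0148
gripper_force: 90.0
```

Emit:
apply_moves(
  rows=[
    [0, 0, 0, 0, 0, 0],
    [0, 0, 0, 0, 0, 0],
    [0, 0, 0, 0, 0, 0],
    [0, 0, 0, 0, 0, 0],
    [0, 0, 0, 0, 0, 0],
  ],
)

```text
clock: 15.3
tcp_pos: [0.5923, -0.0774, 0.3175]
orientation: [2.701, 1.224, -0.465]
contact_force: [-0.5, -0.5, -3.8]
grip_width: 0.0151
gripper_force: 90.0
```

Emit:
apply_moves(
  rows=[
    [0, 0, 0, 0, 0, 0],
    [0, 0, 0, 0, 0, 0],
    [0, 0, 0, 0, 0, 0],
    [0, 0, 0, 0, 0, 0],
    [0, 0, 0, 0, 0, 0],
  ],
)

```text
clock: 15.92
tcp_pos: [0.5923, -0.0774, 0.3175]
orientation: [2.701, 1.224, -0.465]
contact_force: [0.3, 0.1, -3.9]
grip_width: 0.0152
gripper_force: 90.0
```

```bash
python3 - <<'E'
from h import *
s=r.grab_frame("scene");o=r.get_obs();G=rot(o["orientation"])@G2T.T;O=o["tcp_pos"]-.1639*G[:,2]+.0063*G[:,1]
print(o["clock"],np.round(G,3),O,"lean",np.arcsin(-G[2,1]))
np.save("sq.npy",s["pixels"])
x,y=proj(s,O+G@[0,.02,.07]).astype(int);print(x-38,y-45)
save("sq.png",cv2.resize(s["pixels"][y-45:y+40,x-38:x+42],None,fx=7,fy=7,interpolation=cv2.INTER_CUBIC))
E
```

```text
15.975 [[ 0.752  0.622  0.22 ]
 [-0.659  0.709  0.251]
 [-0.    -0.334  0.943]] [ 0.56011764 -0.1140402   0.16087856] lean 0.3406196508288409
260 144
```

View pics/sq.png

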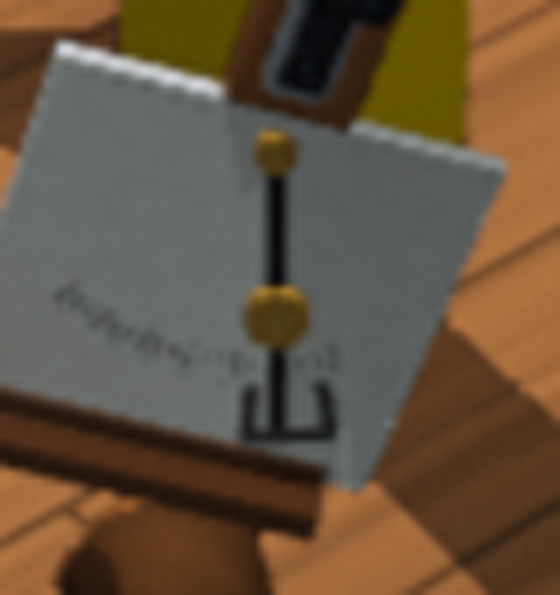

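Now the face is square on. Prongs are at about x=247 and x=328 and the pointer is at x=278 (row ~410), so the deficit is small. Measuring at sub-pixel level.

```bash
python3 - <<'E'
from h import *
g=cv2.cvtColor(np.load("sq.npy"),cv2.COLOR_RGB2GRAY).astype(float)
for y in range(198,209):
    row=g[y,290:313];print(y,row.astype(int))
    b=85-row;b[b<10]=0;x=np.arange(290,313)
    def c(a,e):m=(x>=a)&(x<=e);return (b[m]*x[m]).sum()/max(b[m].sum(),1)
    print("   L %.2f P %.2f R %.2f"%(c(292,297),c(297,302),c(304,309)))
E
```

```text
198 [108 102 105 106 102  96  98  98  55  14  36  80  95  94  86  70  70  87
  96  96  95  95  93]
   L 0.00 P 299.13 R 305.50
199 [107 106 109 109  90  60  62  84  54  15  39  80  96  95  76  47  41  78
  94  97  95  94  94]
   L 295.48 P 299.10 R 305.54
200 [108 108 110 108  76  39  52  84  54  15  39  82  96  97  89  55  30  64
  90  95  96  95  93]
   L 295.42 P 299.10 R 305.92
201 [108 108 109 108  72  35  53  85  56  16  39  81  97  97  95  59  29  51
  83  95  95  93  94]
   L 295.20 P 299.12 R 306.07
202 [109 109 109 109  73  37  63  90  56  17  39  82  96  96  94  64  35  50
  83  94  93  94  94]
   L 295.12 P 299.12 R 306.13
203 [108 109 110 107  68  34  65  91  56  16  40  82  96  97  94  71  40  42
  81  94  93  94  95]
   L 295.03 P 299.11 R 306.28
204 [110 108 109 107  66  34  65  88  55  17  40  80  94  93  86  63  36  34
  77  95  94  94  95]
   L 295.01 P 299.10 R 306.24
205 [108 109 109  96  58  31  49  61  43  25  33  48  53  52  50  45  33  34
  85 103  97  95  95]
   L 295.40 P 299.53 R 305.67
206 [ 90  97 104  93  60  35  34  37  34  32  31  34  35  34  34  35  37  51
  92 105  98  93  94]
   L 295.70 P 299.52 R 305.36
207 [ 49  58  73  74  63  57  63  67  67  68  69  80  84  84  85  85  84  87
  99 105  96  93  94]
   L 294.81 P 298.45 R 0.00
208 [ 26  30  36  40  41  46  52  55  69  77  86  93  95  96  95  96  95  94
 102 106  98  93  94]
   L 294.22 P 297.35 R 0.00
```

The deficit is 1.51 px out of 11.0 px per 0.24 rad, i.e. 0.033 rad, so the target lean is 0.3735. I'll go back upright over the crown, touch down and rock again.

```bash
python3 - <<'E'
from h import *
go([.5385,-.093,.325],Rg(-73.74)@G2T)
E
```

```text
row [-0.188 -0.121  0.035  0.061  0.211  0.357] dist 0.057 ang 37.8 t 15.975 F [-0.39 -0.17 -3.7 ]
```

Emit:
apply_moves(
  rows=[
    [-0.047, -0.03, 0.009, 0.015, 0.053, 0.089],
    [-0.094, -0.06, 0.018, 0.03, 0.106, 0.178],
    [-0.141, -0.09, 0.026, 0.046, 0.158, 0.268],
    [-0.188, -0.121, 0.035, 0.061, 0.211, 0.357],
    [-0.188, -0.121, 0.035, 0.061, 0.211, 0.357],
  ],
)

```text
clock: 16.6
tcp_pos: [0.5362, -0.0954, 0.3256]
orientation: [-3.11, -0.438, -0.001]
contact_force: [-0.1, 0.2, -4.1]
grip_width: 0.0147
gripper_force: 90.0
```

Emit:
apply_moves(
  rows=[
    [0, 0, 0, 0, 0, 0],
    [0, 0, 0, 0, 0, 0],
  ],
)

```text
clock: 16.85
tcp_pos: [0.5391, -0.092, 0.3247]
orientation: [3.108, 0.449, -0.001]
contact_force: [0.5, -0.5, -3.9]
grip_width: 0.0151
gripper_force: 90.0
```

```bash
python3 - <<'E'
from h import *
go([.5385,-.093,.2825],Rg(-73.74)@G2T)
E
```

```text
row [-0.003  0.003  0.169  0.001  0.001  0.002] dist 0.042 ang 0.2 t 16.85 F [ 0.54 -0.52 -3.92]
```

Emit:
apply_moves(
  rows=[
    [-0.003, 0.003, 0.1, 0, 0, 0],
    [-0.003, 0.003, 0.15, 0, 0, 0],
    [-0.003, 0.003, 0.16, 0, 0, 0],
    [-0.003, 0.003, 0.168, 0, 0, 0],
    [-0.003, 0.003, 0.168, 0, 0, 0],
  ],
)

```text
clock: 17.48
tcp_pos: [0.5382, -0.0938, 0.2834]
orientation: [3.11, 0.445, 0.001]
contact_force: [-1.9, 0.7, -0.8]
grip_width: 0.015
gripper_force: 90.4
```

Emit:
apply_moves(
  rows=[
    [0, 0, 0, 0, 0, 0],
    [0, 0, 0, 0, 0, 0],
    [0, 0, 0, 0, 0, 0],
    [0, 0, 0, 0, 0, 0],
  ],
)

```text
clock: 17.98
tcp_pos: [0.5381, -0.0938, 0.2831]
orientation: [3.109, 0.446, 0.001]
contact_force: [-0.5, 0.2, -0.8]
grip_width: 0.0149
gripper_force: 90.4
```

```bash
python3 - <<'E'
from h import *
o=r.get_obs();G=rot(o["orientation"])@G2T.T;print(o["tcp_pos"],np.round(G[:,2],4),"lean",np.arcsin(-G[2,1]),o["clock"])
def tcp(t,Rs=.036,a=-.0063,L=.1639):
    tv=np.array([np.cos(t),-np.sin(t)]);n=np.array([np.sin(t),np.cos(t)]);return Rs*n+(a-Rs*t)*tv+L*n
for t in np.linspace(0,.375,11)[1:]:
    d=tcp(t)-tcp(0);print(round(t,3),np.round([d[0]/.25,-d[1]/.25,-t/(np.pi/2)],3))
E
```

```text
[ 0.53808554 -0.09382791  0.28305304] [-6.e-04  4.e-04  1.e+00] lean -0.00048011508686390575 17.975
0.038 [ 0.025 -0.001 -0.024]
0.075 [ 0.049 -0.    -0.048]
0.112 [ 0.074  0.    -0.072]
0.15 [ 0.098  0.002 -0.095]
0.188 [ 0.123  0.004 -0.119]
0.225 [ 0.147  0.007 -0.143]
0.262 [ 0.172  0.011 -0.167]
0.3 [ 0.196  0.015 -0.191]
0.337 [ 0.22   0.021 -0.215]
0.375 [ 0.244  0.027 -0.239]
```

Emit:
apply_moves(
  rows=[
    [0.025, 0, -0.001, 0, -0.024, 0],
    [0.049, 0, 0, 0, -0.048, 0],
    [0.074, 0, 0, 0, -0.072, 0],
    [0.098, 0, 0.002, 0, -0.095, 0],
    [0.123, 0, 0.004, 0, -0.119, 0],
  ],
)

```text
clock: 18.6
tcp_pos: [0.5679, -0.0855, 0.282]
orientation: [3.069, 0.439, -0.289]
contact_force: [-0.5, -0.4, -1.3]
grip_width: 0.0148
gripper_force: 90.4
```

Emit:
apply_moves(
  rows=[
    [0.025, 0, -0.001, 0, -0.024, 0],
    [0.049, 0, -0.002, 0, -0.048, 0],
    [0.074, 0, -0.003, 0, -0.072, 0],
    [0.098, 0, -0.002, 0, -0.095, 0],
    [0.122, 0, -0.001, 0, -0.119, 0],
  ],
)

```text
clock: 19.23
tcp_pos: [0.5971, -0.0768, 0.2765]
orientation: [3.004, 0.431, -0.568]
contact_force: [-0.4, -0.7, -1.1]
grip_width: 0.0148
gripper_force: 90.5
```

Emit:
apply_moves(
  rows=[
    [0, 0, 0, 0, 0, 0],
    [0, 0, 0, 0, 0, 0],
    [0, 0, 0, 0, 0, 0],
    [0, 0, 0, 0, 0, 0],
    [0, 0, 0, 0, 0, 0],
  ],
)

```text
clock: 19.85
tcp_pos: [0.5966, -0.0768, 0.2768]
orientation: [3.005, 0.43, -0.566]
contact_force: [1.7, 0.5, -0.4]
grip_width: 0.0151
gripper_force: 90.6
```

```bash
python3 - <<'E'
from h import *
o=r.get_obs();G=rot(o["orientation"])@G2T.T;print(o["tcp_pos"],np.round(G,4),"lean",np.arcsin(-G[2,1]),o["clock"],o["contact_force"],o["moment"])
E
```

```text
[ 0.59655507 -0.07679638  0.27676967] [[ 2.808e-01  8.941e-01  3.490e-01]
 [-9.598e-01  2.613e-01  1.028e-01]
 [ 7.000e-04 -3.638e-01  9.315e-01]] lean 0.3723894136386809 19.85 [ 1.65620471  0.50238841 -0.43549176] [ 0.39609539 -1.2960821  -0.02721477]
```

Emit:
apply_moves(
  rows=[
    [0, 0, 0, 0, 0, 0],
    [0, 0, 0, 0, 0, 0],
    [0, 0, 0, 0, 0, 0],
    [0, 0, 0, 0, 0, 0],
    [0, 0, 0, 0, 0, 0],
  ],
)

```text
clock: 20.48
tcp_pos: [0.5964, -0.0768, 0.2765]
orientation: [3.005, 0.43, -0.568]
contact_force: [2.8, 1.1, -1.5]
grip_width: 0.0149
gripper_force: 90.6
```

Emit:
apply_moves(
  rows=[
    [0, 0, 0, 0, 0, 0],
    [0, 0, 0, 0, 0, 0],
    [0, 0, 0, 0, 0, 0],
    [0, 0, 0, 0, 0, 0],
    [0, 0, 0, 0, 0, 0],
  ],
)

```text
clock: 21.1
tcp_pos: [0.5963, -0.0768, 0.2765]
orientation: [3.005, 0.43, -0.568]
contact_force: [4.0, 0.9, -0.9]
grip_width: 0.015
gripper_force: 90.7
```

Emit:
apply_moves(
  rows=[
    [0, 0, 0, 0, 0, 0],
    [0, 0, 0, 0, 0, 0],
    [0, 0, 0, 0, 0, 0],
    [0, 0, 0, 0, 0, 0],
    [0, 0, 0, 0, 0, 0],
  ],
)

```text
clock: 21.72
tcp_pos: [0.5963, -0.0768, 0.2765]
orientation: [3.005, 0.43, -0.568]
contact_force: [2.5, -0.2, -0.8]
grip_width: 0.0152
gripper_force: 90.7
```

```bash
python3 - <<'E'
from h import *
s=r.grab_frame("scene");o=r.get_obs();G=rot(o["orientation"])@G2T.T;O=o["tcp_pos"]-.1639*G[:,2]+.0063*G[:,1]
print(o["clock"],"lean",np.arcsin(-G[2,1]),o["contact_force"])
g=cv2.cvtColor(s["pixels"],cv2.COLOR_RGB2GRAY)
for y in range(206,222):print(y,g[y,290:312])
x,y=proj(s,O+G@[0,.02,.05]).astype(int);print(x-38,y-45)
save("fin.png",cv2.resize(s["pixels"][y-45:y+40,x-38:x+42],None,fx=7,fy=7,interpolation=cv2.INTER_CUBIC))
E
```

```text
21.775 lean 0.37369825609494906 [ 4.19528275  0.98527951 -1.32478057]
206 [95 98 91 86 84 90 79 61 56 57 66 78 84 87 87 87 88 88 88 86 87 87]
207 [ 95 100  99  88  82  85  81  53  33  40  72  88  88  88  87  88  89  88
  88  86  86  86]
208 [ 94  98 103  93  93  91  92  56  17  26  73  90  88  89  89  87  88  89
  87  87  87  87]
209 [ 95  98 104 102 102 100  94  53  15  21  70  80  85  87  89  81  83  88
  87  87  86  87]
210 [102 103 105 103  89  73  75  46  12  23  69  73  79  73  80  71  78  89
  88  86  86  87]
211 [104 104 105 102  70  41  59  40  14  28  72  83  84  70  78  69  78  87
  88  85  87  87]
212 [104 104 105  94  56  30  55  40  15  33  73  87  87  84  84  70  70  83
  88  87  88  88]
213 [104 106 104  92  53  29  58  41  16  37  75  90  82  76  77  80  84  86
  87  87  87  88]
214 [100 105 105  91  54  31  67  50  16  37  75  88  73  49  44  72  88  88
  86  87  86  86]
215 [ 82  98 103  84  46  32  72  53  17  37  76  88  75  43  27  61  83  89
  89  87  86  85]
216 [53 73 95 73 40 37 72 50 16 36 75 90 78 46 27 58 83 89 87 87 86 86]
217 [30 43 68 61 38 34 46 32 15 36 76 89 86 51 26 49 78 87 87 87 86 86]
218 [28 28 39 47 51 44 37 28 24 37 66 78 82 54 28 45 77 87 88 87 86 85]
219 [43 31 26 29 40 46 48 44 36 34 39 46 55 44 29 38 74 87 88 87 86 87]
220 [55 47 36 26 27 36 42 59 73 69 51 36 35 31 25 38 73 86 87 87 88 87]
221 [58 57 54 41 30 28 30 40 61 78 79 70 57 43 33 47 76 86 87 87 87 87]
258 163
```

View pics/fin.png

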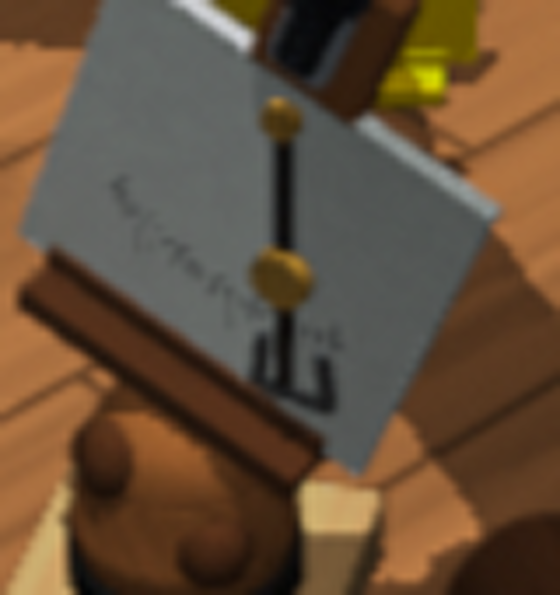

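The pointer, at crop x≈284, lies between the prongs (≈263 and ≈328). The remaining apparent offset of ~0.03 rad is what this oblique view's parallax accounts for. The net press is ~3 N, but sideways drag is building, so I'll ease it by 1 mm along the shoe and let it settle.

Emit:
apply_moves(
  rows=[
    [0.004, 0, 0, 0, 0, 0],
    [0.004, 0, 0, 0, 0, 0],
    [0.004, 0, 0, 0, 0, 0],
    [0.004, 0, 0, 0, 0, 0],
    [0.004, 0, 0, 0, 0, 0],
  ],
)

```text
clock: 22.4
tcp_pos: [0.597, -0.0766, 0.2761]
orientation: [3.005, 0.43, -0.569]
contact_force: [1.8, 0.1, -0.6]
grip_width: 0.015
gripper_force: 90.6
```

Emit:
apply_moves(
  rows=[
    [0, 0, 0, 0, 0, 0],
    [0, 0, 0, 0, 0, 0],
    [0, 0, 0, 0, 0, 0],
    [0, 0, 0, 0, 0, 0],
    [0, 0, 0, 0, 0, 0],
  ],
)

```text
clock: 23.02
tcp_pos: [0.5971, -0.0766, 0.2761]
orientation: [3.005, 0.43, -0.568]
contact_force: [0.6, 0.0, -0.6]
grip_width: 0.0151
gripper_force: 90.6
```

Emit:
apply_moves(
  rows=[
    [0, 0, 0, 0, 0, 0],
    [0, 0, 0, 0, 0, 0],
    [0, 0, 0, 0, 0, 0],
    [0, 0, 0, 0, 0, 0],
    [0, 0, 0, 0, 0, 0],
  ],
)

```text
clock: 23.65
tcp_pos: [0.5972, -0.0765, 0.2761]
orientation: [3.005, 0.43, -0.568]
contact_force: [1.8, 0.7, -0.2]
grip_width: 0.0147
gripper_force: 90.6
```

Emit:
apply_moves(
  rows=[
    [0, 0, 0, 0, 0, 0],
    [0, 0, 0, 0, 0, 0],
    [0, 0, 0, 0, 0, 0],
    [0, 0, 0, 0, 0, 0],
    [0, 0, 0, 0, 0, 0],
  ],
)

```text
clock: 24.28
tcp_pos: [0.5972, -0.0765, 0.2761]
orientation: [3.005, 0.43, -0.568]
contact_force: [0.9, 0.2, -0.7]
grip_width: 0.0147
gripper_force: 90.6
```

```bash
python3 - <<'E'
from h import *
s=r.grab_frame("scene");o=r.get_obs();G=rot(o["orientation"])@G2T.T
print(o["clock"],"lean",np.arcsin(-G[2,1]),o["contact_force"],o["tcp_pos"])
g=cv2.cvtColor(s["pixels"],cv2.COLOR_RGB2GRAY)
for y in (213,215,217):print(y,g[y,290:312])
E
```

```text
24.325 lean 0.37375398714439617 [ 1.15008275  0.26046268 -0.10595746] [ 0.597166   -0.07652977  0.27613822]
213 [105 106 106  94  56  30  58  46  20  24  72  87  88  81  78  82  84  87
  88  87  87  87]
215 [ 85 100 105  84  45  32  72  56  21  25  72  89  76  45  30  60  83  89
  87  87  87  85]
217 [29 48 69 63 38 33 52 39 16 25 72 89 87 55 27 45 77 89 88 88 86 86]
```

The gauge is steady: force is purely normal at ~3.3 N and the lean is 0.3737, on target. Handing in.

```bash
python3 -c "
from bench import r
print(r.hand_in())"
```

```text
the job is handed in; nothing more can be done
None
```

I handed the job in with the gauge held on the stud's crown at a 0.374 rad lean, its shoe pressing at about 3 N and the pointer midway between the prongs to within about 0.01 rad by my measurement. I lifted it off the crown once to read the mark square-on, then stood it upright on the crown and rocked it again; no verdict came back.

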